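# Sort the bench things into their trays

## Task

Sort the vials, the marker and the stir bars that lie about on the bench into the three grey trays: stand the two vials upright in the tray with two square bays, one vial to a bay, lay the black marker flat in the long tray, and lay both white stir bars flat in the plain shorter tray. Keep the vials upright all the time, and leave the small empty beaker that stands among the things where it is, without shifting or tipping it.

Things in the scene. Friction and masses are not known exactly. Their poses are not given: they have to be found in the camera images.
- vial_a: small round screw vial with a black cap, 22 mm across, 50 mm high (body up to 44 mm, cap above it 20 mm across), about 30 g, standing on the bench; origin at the centre of its underside, z up along the vial. The two vials are of one kind and interchangeable
- vial_b: the second vial, of the same shape and size as vial_a; origin at the centre of its underside, z up
- marker: black marker pen lying on the bench, 133 mm long, 13 mm wide and 14 mm high, about 20 g; origin at the middle of its underside, its length along its y axis, z up. Grip across it at the middle
- bar_a: white magnetic stir bar (not magnetic here) lying on the bench, 35 mm long, 8 mm wide and 8 mm high, about 15 g; origin at the middle of its underside, its length along its y axis, z up
- bar_b: the second white stir bar, just like bar_a; origin at the middle of its underside, its length along its y axis, z up
- vial_tray: grey tray fixed to the bench, the narrow one with a cross wall that makes two square bays: outside 52 mm (x) by 101 mm (y), 18 mm high to the top of its walls (a rolled rim stands 2 mm higher), walls and floor 3 mm thick. Origin at the centre of its underside, on the bench; z up. The bays are 46 mm square, their centres at y = +24.5 mm and y = -24.5 mm, x = 0; their floor is 3 mm above the bench
- pen_tray: long grey tray fixed to the bench, one undivided trough: outside 82 mm (x) by 172 mm (y), 12 mm high to the top of its walls (a rolled rim stands 2 mm higher), walls and floor 3 mm thick, so 76 by 166 mm inside. Origin at the centre of its underside, on the bench; z up, long side along y; floor 3 mm above the bench
- bar_tray: shorter plain grey tray fixed to the bench, one undivided space: outside 82 mm (x) by 106 mm (y), 12 mm high to the top of its walls (a rolled rim stands 2 mm higher), walls and floor 3 mm thick, so 76 by 100 mm inside. Origin at the centre of its underside, on the bench; z up; floor 3 mm above the bench
- small_beaker: small empty glass beaker, 46 by 42 mm across the rim and 53 mm high, about 50 g, standing loose among the things; it stays where it is. Origin at the centre of its underside, z up
Not all that is in view belongs to the job. What is shaped like the vial_tray but pink is not meant.

How it is judged:
By the outcome, as a careful person would: the job done as asked, in the order asked, and still so for the second after the job is handed in, with the robot touching nothing.
It also fails if it takes over 99 s, if anything falls off the work surface, if the arm or the gripper's body presses on something with over 40 N, if the wrist force passes 120 N, or if a joint passes its speed limit or range.

## Robot

A 6-joint arm with a two-finger parallel gripper is mounted at the origin on a cart in front of the work surface, level with it; the furniture and walls round the work are solid. World frame = base frame: x ahead of the robot, y to its left, z up, the work surface at z = 0. Lengths are in m, angles in degrees, forces in N, time in s.
With the tool pointing down it reaches from about 0.3 to 0.85 m from the base axis. Payload 5.4 kg.
Tool frame: the origin (TCP) lies at the very end of the fingers, on their centre line; the grasp point (between the pads) lies 19 mm behind it; z points along the fingers, y is the line along which they close (so a half turn about z gives the same grasp; the last joint's range is limited). The gripper opens to 85 mm and grips with 20 to 120 N. Pads are 22 mm wide; open, the fingers measure 114 mm over their backs; the gripper's body (76 mm by 85 mm) begins 54 mm behind the grasp point. The pads swing forward as they close: fully open they stand 13 mm farther back than shut.
Start: joints at [58.264, 9.076, 91.501, -0, 79.423, -12.038], TCP at [0.194, 0.541, 0.231] pointing down, gripper open.
Joint ranges: [-166.64, 166.64], [-54.1, 131.32], [10.49, 154.53], [-73.88, 253.88], [9.74, 151.15], [-171.62, 171.62]. Speed limits (degrees/s): [147.25, 147.25, 180, 180, 180, 180].

## Interface

Orientations are given as a 3x3 rotation matrix whose columns are the frame's x, y, z axes.
In Python, from plant import arm gives the robot as it stands. Calls block until the motion is done:
- arm.move_pose(position, orientation): joint-space move of the TCP to a pose.
- arm.move_linear(position, ori=None, v=0.15, contact_N=None): straight line of the TCP; ori=None keeps the orientation; v is the mean speed in m/s. With contact_N (N) it stops when the force on the tool has changed by that much, and returns True; else False.
- arm.movej(angles): joint-space move.
- arm.command_gripper(opening, effort=None): finger opening in m; effort is the grip in N (None keeps the last); returns when the fingers have stopped.
- arm.sleep(seconds).
- arm.ik(position, orientation): joint angles nearest the present ones, or None.
- arm.get_obs(): the state.
- arm.grab_frame(name): name is "side" or "top"; returns (picture, depth): 420x560x3 uint8, red, green, blue; 420x560 float32, m along the optical axis (not along the pixel's ray), 0 where there is no reading.
- arm.calibration(name): a dict with "intrinsics" (3x3 intrinsics, pixels), "origin" and "orientation" of the camera in the world. Camera axes: x right, y down, z forward; pixel columns grow to the right and rows downward; lengths in m; the calibration is good to about 2 mm. A picture is of the moment at which its call begins. calibration takes no time and is no camera call.
A pose or a line that the arm cannot do raises arm.Unreachable and nothing moves.
- arm.close_job(): hands the job in; it is judged then, once.
The state is a dict: "time_s": time; "joint_positions": joint angles; "qvel": joint speeds; "joint_efforts": joint torques, N m; "tool_pos": TCP position; "ee_rot": TCP orientation; "ft_force": force on the tool from outside, world axes, zero at the start; "moment": the same for the moment, N m; "gripper_width": finger opening in m; "gripper_force": force on a finger pad.
Only numpy, scipy, OpenCV 4.12 (cv2) and the standard library are available. Lean on these libraries where they do the work, as an engineer would, in place of code of your own. Each camera call takes 0.05 s, during which the arm holds its last target. There are 200 camera calls.

## Working session

There is one attempt and no reset: what is moved stays moved. The work goes in short steps, each a Python script; the robot and the scene stay as the last script left them, time stands still between calls to the robot, and variables do not carry over. Pictures are saved under pics/ and viewed, at most 14 in all, crops included, and the job is handed in when it is done.

```bash
ls; mkdir -p pics; python3 - <<'E'
from plant import arm
import cv2,numpy as np
for n in("top","side"):
    p,d=arm.grab_frame(n); cv2.imwrite(f"pics/{n}0.png",p[:,:,::-1]); np.savez(f"{n}0.npz",p=p,d=d)
    c=arm.calibration(n); print(n,c, (d>0).mean(), d[d>0].min(), d.max())
print(arm.get_obs()["time_s"])
E
```

```text
pics
top {'intrinsics': array([[477.64667876,   0.        , 281.82521646],
       [  0.        , 477.64667876, 211.68733832],
       [  0.        ,   0.        ,   1.        ]]), 'origin': array([ 0.4143992 , -0.12461782,  1.65538402]), 'orientation': array([[ 4.94452937e-04, -9.98667047e-01,  5.16128381e-02],
       [-9.99977778e-01, -1.50647841e-04,  6.66490987e-03],
       [-6.64825050e-03, -5.16149866e-02, -9.98644929e-01]])} 0.9961267006802721 0.9660882 2.57836
side {'intrinsics': array([[497.99168675,   0.        , 283.62790892],
       [  0.        , 497.99168675, 211.86627037],
       [  0.        ,   0.        ,   1.        ]]), 'origin': array([1.09928567, 1.05743402, 1.01940487]), 'orientation': array([[-0.88974732,  0.27237596, -0.36628001],
       [ 0.456444  ,  0.52577104, -0.71779084],
       [-0.00292955, -0.80583878, -0.59212775]])} 0.9913095238095239 0.20949572 3.9999428
0.1
```

View pics/top0.png

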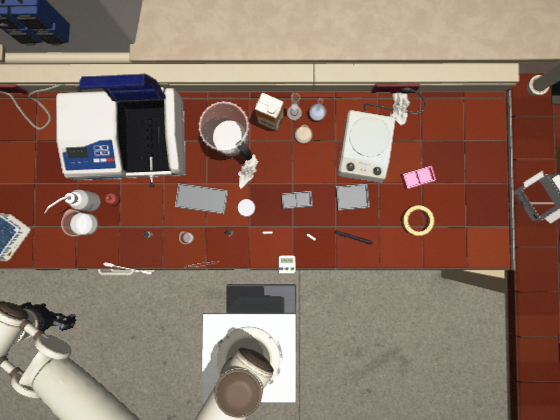

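View pics/side0.png

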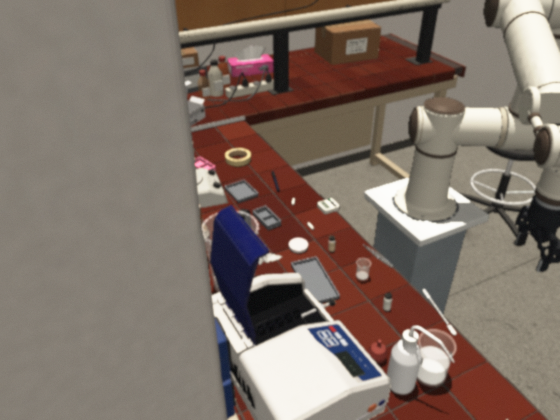

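```bash
cat > h.py <<'E'
import numpy as np,cv2
from plant import arm
def ray(n,uv,z):
    c=arm.calibration(n); K,o,R=c["intrinsics"],np.array(c["origin"]),c["orientation"]
    d=R@np.linalg.solve(K,np.array([uv[0],uv[1],1.])); return o+d*(z-o[2])/d[2]
def proj(n,P):
    c=arm.calibration(n); q=c["orientation"].T@(np.array(P)-c["origin"]); q=c["intrinsics"]@q; return q[:2]/q[2]
E
python3 - <<'E'
from h import *
t=np.load("top0.npz")["p"]; s=np.load("side0.npz")["p"]
a=cv2.resize(t[180:255,135:385],None,fx=3.2,fy=3.2,interpolation=cv2.INTER_CUBIC)
b=cv2.resize(s[140:320,220:420],None,fx=1.9,fy=1.9,interpolation=cv2.INTER_CUBIC)
im=np.zeros((a.shape[0]+b.shape[0],800,3),np.uint8); im[:a.shape[0],:a.shape[1]]=a; im[a.shape[0]:,:b.shape[1]]=b
c=cv2.resize(t[222:246,137:241],None,fx=4,fy=4,interpolation=cv2.INTER_CUBIC); im[a.shape[0]+10:a.shape[0]+10+c.shape[0],384:384+c.shape[1]]=c
cv2.imwrite("pics/crop1.png",im[:,:,::-1])
for nm,uv,z in [("v1",(149,234),.05),("v2",(229,233),.05),("bk",(186,238),.05),("b1",(267,233),.008),("b2",(311,237),.008),("mk",(353,238),.014),("pen",(201,198),.014),("vt",(297,200),.02),("bt",(353,196),.014)]:
    P=ray("top",uv,z); print(nm,P.round(3),np.hypot(P[0],P[1]).round(3),"side px",proj("side",P).round())
E
```

```text
v1 [0.422 0.333 0.05 ] 0.538 side px [386. 292.]
v2 [0.426 0.064 0.05 ] 0.43 side px [332. 236.]
bk [0.409 0.208 0.05 ] 0.459 side px [363. 263.]
b1 [ 0.426 -0.063  0.008] 0.431 side px [311. 225.]
b2 [ 0.412 -0.214  0.008] 0.465 side px [293. 200.]
mk [ 0.409 -0.358  0.014] 0.543 side px [276. 179.]
pen [0.546 0.165 0.014] 0.571 side px [314. 278.]
vt [ 0.539 -0.166  0.02 ] 0.564 side px [267. 215.]
bt [ 0.553 -0.359  0.014] 0.659 side px [240. 189.]
```

View pics/crop1.png

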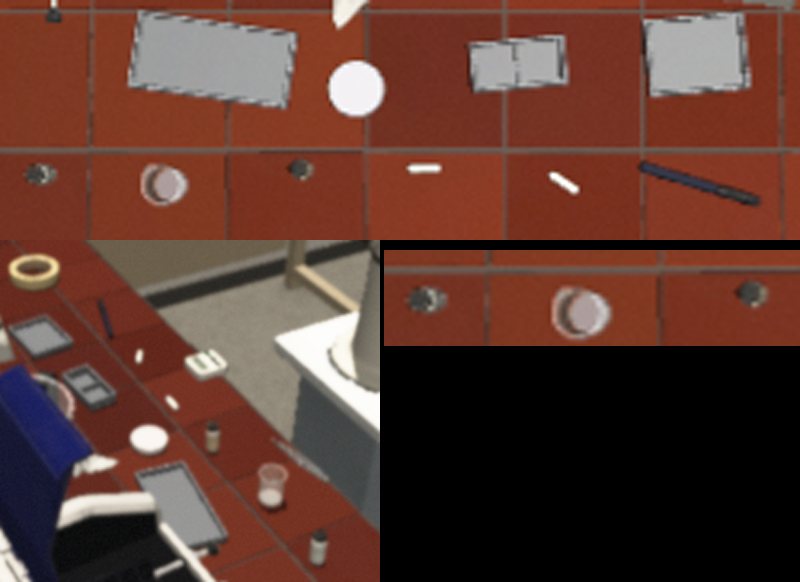

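Candidates (top px): vials (147,234) and (228,233), both black-capped in the side view at (388,297) and (332,240). Decoys are the beaker at (186,238), the dark rod end by the printer at (151,185) and the red bulb at (112,198). Bars are (267,233) and (311,237); the white dish (247,207) and the timer (287,264) are not. Marker is (353,238). Trays are pen (201,198), vial (297,200) and bar (353,196); the pink one (419,177) is not. The crop confirms these choices.

```bash
cat > det.py <<'E'
from h import *
S=8
def blob(n,img,c,r,kind,rad=None):
    """largest/nearest blob in window, upsampled; returns minAreaRect-like in px"""
    x0,y0=c[0]-r[0],c[1]-r[1]
    w=img[y0:y0+2*r[1]+1,x0:x0+2*r[0]+1]
    w=cv2.resize(w,None,fx=S,fy=S,interpolation=cv2.INTER_CUBIC).astype(float)
    R,G,B=w[...,0],w[...,1],w[...,2]
    m={"notred":(R-B)<38,"dark":(np.max(w,2)<78),"white":(B>125),"grey":((R-B)<45)}[kind].astype(np.uint8)
    if kind=="grey": m=cv2.morphologyEx(cv2.morphologyEx(m,cv2.MORPH_CLOSE,np.ones((9,9))),cv2.MORPH_OPEN,np.ones((41,41)))
    cs,_=cv2.findContours(m,cv2.RETR_EXTERNAL,cv2.CHAIN_APPROX_NONE)
    k=max(cs,key=cv2.contourArea); M=cv2.moments(k)
    f=lambda p:(np.array(p)+.5)/S-.5+[x0,y0]
    return f((M["m10"]/M["m00"],M["m01"]/M["m00"])),f(cv2.boxPoints(cv2.minAreaRect(k))),M["m00"]/S**2
def long(n,box,z):
    P=np.array([ray(n,b,z)[:2] for b in box]); e=[P[1]-P[0],P[2]-P[1]]
    L=[np.linalg.norm(x) for x in e]; i=int(L[1]>L[0]); yaw=np.degrees(np.arctan2(e[i][1],e[i][0]))%180
    return P.mean(0),yaw,L[i],L[1-i]
E
python3 - <<'E'
from det import *
np.set_printoptions(precision=4,suppress=True)
t=np.load("top0.npz")["p"]; s=np.load("side0.npz")["p"]
for nm,c,r,k,z in [("bar1",(267,233),(9,7),"white",.006),("bar2",(311,237),(9,7),"white",.006),("mk",(353,238),(24,11),"notred",.01),("pen",(201,198),(32,20),"grey",.014),("vt",(297,200),(20,13),"grey",.02),("bt",(353,196),(21,17),"grey",.014)]:
    ce,b,a=blob("top",t,c,r,k); C,y,L,W=long("top",b,z)
    print(nm,"cent",ray("top",ce,z)[:2],"rect",C,"yaw of length",y.round(1),"L,W",L,W)
for nm,c,cs in [("v1",(148,234),(388,297)),("v2",(229,233),(332,240))]:
    ce,b,a=blob("top",t,c,(6,6),"dark"); print(nm,ce,a,ray("top",ce,.05)[:2])
    ce,b,a=blob("side",s,cs,(9,9),"dark"); print(nm,"side",ce,a,ray("side",ce,.047)[:2])
ce,b,a=blob("top",t,(187,238),(11,11),"notred");print("bk",ce,ray("top",ce,.05)[:2],a)
print(t[228:240,142:157].max(2)); print(t[227:239,223:236].max(2))
E
```

```text
bar1 cent [ 0.429  -0.0628] rect [ 0.4286 -0.0629] yaw of length 90.0 L,W 0.03581587247112271 0.009049816064106037
bar2 cent [ 0.4137 -0.2136] rect [ 0.4137 -0.2133] yaw of length 56.3 L,W 0.03613841868045519 0.009567977627000344
mk cent [ 0.4124 -0.358 ] rect [ 0.4118 -0.3585] yaw of length 73.1 L,W 0.13439462862896287 0.012707672701842303
pen cent [0.5462 0.166 ] rect [0.5478 0.1651] yaw of length 81.7 L,W 0.17634676851622755 0.09089435867289962
vt cent [ 0.5408 -0.1639] rect [ 0.5407 -0.1637] yaw of length 94.3 L,W 0.10677657691624956 0.05739633525213816
bt cent [ 0.5524 -0.355 ] rect [ 0.5538 -0.3533] yaw of length 94.4 L,W 0.11692455688805443 0.09096495354834465
v1 [145.3892 233.9284] 15.359375 [0.4224 0.345 ]
v1 side [388.0448 295.185 ] 31.7578125 [0.4213 0.3436]
v2 [227.4687 232.2401] 18.5859375 [0.4282 0.0687]
v2 side [331.6917 237.919 ] 16.25 [0.4282 0.0672]
bk [186.3127 237.4543] [0.4106 0.207 ] 111.703125
[[115 114 113 112 115 116 114 115 114 115 115 116 115 117 116]
 [115 117 116 116 117 115 116 115 115 117 116 117 116 118 117]
 [117 115 116 115 115 116 116 116 116 114 11
[... 547 characters left out ...]
6 116 116 115 118 118 117 118 116 119]]
[[ 87  87  86  89  87  87  86  89  87  90  88  88  89]
 [116 117 116 116 117 118 117 118 118 117 118 119 117]
 [124 124 122 123 107 108 108 112 120 124 125 123 122]
 [123 123 123  93  73  78  86  96 103 119 125 125 125]
 [124 122  91  61  63  66  69  79 112 124 125 123 122]
 [122  95  59  57  66  65  68  83 129 130 123 125 124]
 [122 117  72  53  64  70  70  79 119 121 121 125 124]
 [124 122 116  86  69  65  65  93 117 122 124 125 124]
 [123 122 122 118  93  83 152 128 103 117 123 124 123]
 [123 122 125 122 120 117 132 124 120 123 124 122 125]
 [123 123 123 123 122 124 123 124 124 124 124 125 125]
 [123 123 124 123 123 123 123 123 125 122 124 123 124]]
```

```bash
python3 - <<'E'
from h import *
d=np.load("top0.npz")["d"]; c=arm.calibration("top"); K,o,R=c["intrinsics"],c["origin"],c["orientation"]
v,u=np.mgrid[:420,:560]; P=(np.stack([(u-K[0,2])/K[0,0]*d,(v-K[1,2])/K[1,1]*d,d],-1)@R.T)+o
H=np.full((18,28),-1.)
for x,y,z in P.reshape(-1,3):
    i=int((x-.33)//.03); j=int((.44-y)//.035)
    if 0<=i<18 and 0<=j<28: H[i,j]=max(H[i,j],z)
print("mm; cols y=",[round((.44-.035*(j+.5))*100) for j in range(28)])
for i in range(17,-1,-1): print(round(.33+.03*(i+.5),3)," ".join(f"{int(h*1000):4d}" for h in H[i]))
E
```

```text
mm; cols y= [42, 39, 35, 32, 28, 25, 21, 18, 14, 11, 7, 4, 0, -3, -7, -10, -14, -17, -21, -24, -28, -31, -35, -38, -42, -45, -49, -52]
0.855  400  402  403  408  407  406  138    9    6 -1000 -1000    8    6  192  193  192  191  190   60  162   42    9    5   42   39   13   22   29
0.825  417  417  417  421  420  419  155    5 -1000  213  214  211  199  192  205  202  189  190   61  163   35    6   82   96   98   79   79   24
0.795  420  420  419  419  150  168  163    7  207  210   62  203  209  191  205  206    8  101  100   10    7   74  103  103  105  101   85   15
0.765  171   80  105  105   81  169  168   12  208  107   51   47  209    8    8    7    7  102  108    7    8   78  103  103  105  103   80   11
0.735  168   79  103  106   85  168  165    9  212  166   50   45  210    6    9    8   10   57   42    8    8   80  104  106  104  103   85    9
0.705  166  141   90  108   87  160  160    9  209  208  118  207  208    7    6    7    7    6    7    9   10   81  102  103  105  106   79    8
0.675  152  127   84  107   79  147  146    7    9  211  211  209  207   19   10   10 
[... 965 characters left out ...]
7   13    6    8    8    9    7    8    6    6    9    7    6   10    9    8    7   10    8   12    6    9    8   31
0.435    5    6   55   35    6   53   57   55   10   10   55   12   12   14   14   10    6    8   10   14    6   19   15    7    8    6    7   28
0.405    8    7   53    9    8   52   62   54    9    8   38    9    7    8    8   10 1655    9   18   10    8   19   16   18   18   10    8    7
0.375    9    8    8    7   11    8    8    7   11   12   10    6    7    9    8    6    7    9    8    7    6    7    9    7    9   10    8   10
0.345    6    6    7   11   12   11    6   10   15    6    8    8    7    8    8   22   27   24    9    8    9   14    8    8    9    9    8   10
```

```bash
cat > act.py <<'E'
from h import *
def ori(c):
    c=np.radians(c); y=np.array([np.cos(c),np.sin(c),0]); z=np.array([0,0,-1.]); return np.stack([np.cross(y,z),y,z],1)
def best(p,c):
    q0=np.array(arm.get_obs()["joint_positions"]); r=[]
    for a in(c,c+180):
        q=arm.ik(p,ori(a))
        if q is not None: r.append((np.abs(np.array(q)-q0).max(),a))
    return ori(min(r)[1])
def go(p,c): arm.move_pose(p,best(p,c))
def take(xy,c,z,op,eff,up=.14):
    go([*xy,up],c); arm.command_gripper(op)
    arm.move_linear([*xy,z+.03],v=.25)
    hit=arm.move_linear([*xy,z],v=.06,contact_N=8)
    arm.command_gripper(0,eff); w=arm.get_obs()["gripper_width"]
    zg=arm.get_obs()["tool_pos"][2]
    arm.move_linear([*xy,up],v=.2); o=arm.get_obs()
    print("take hit",hit,"z",round(zg,4),"w",round(w,4),"after lift",round(o["gripper_width"],4),round(o["gripper_force"],1),"t",o["time_s"]); return zg
def put(xy,c,z,op,up=.14):
    go([*xy,up],c); arm.move_linear([*xy,z+.025],v=.2)
    hit=arm.move_linear([*xy,z],v=.05,contact_N=6)
    arm.command_gripper(op); o=arm.get_obs()
    arm.move_linear([*xy,up],v=.2); print("put hit",hit,"z",round(o["tool_pos"][2],4),"w",round(o["gripper_width"],4),"t",arm.get_obs()["time_s"])
E
python3 - <<'E'
from act import *
z=take([.422,.344],39,.021,.05,30)
C=np.array([.5405,-.165]); a=np.radians(94.3); l=np.array([np.cos(a),np.sin(a)])
put(C+.0245*l,4.3,z+.0045,.040)
p,d=arm.grab_frame("top"); cv2.imwrite("pics/top1.png",cv2.resize(p[170:280,130:390],None,fx=3,fy=3)[:,:,::-1])
p,d=arm.grab_frame("side"); cv2.imwrite("pics/side1.png",cv2.resize(p[140:320,210:430],None,fx=3,fy=3)[:,:,::-1])
E
```

```text
take hit False z 0.0214 w 0.0206 after lift 0.0207 29.2 t 4.0083
put hit False z 0.0261 w 0.0402 t 8.1
```

View pics/side1.png

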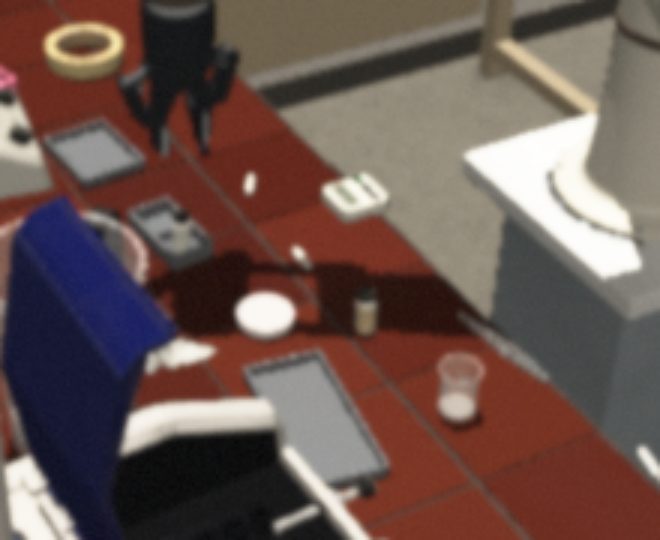

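The side view shows vial 1 standing upright in the near bay of the vial tray, with its cap at full-image (270,212), and the beaker untouched. Next are vial 2 and the marker.

```bash
python3 - <<'E'
from act import *
z=take([.428,.068],4.3,.020,.05,30)
C=np.array([.5405,-.165]); a=np.radians(94.3); l=np.array([np.cos(a),np.sin(a)])
put(C-.0245*l,4.3,z+.0045,.036)
go([.412,-.3583,.14],163.1)
take([.412,-.3583],163.1,.004,.045,30)
p,d=arm.grab_frame("side"); cv2.imwrite("pics/side2.png",cv2.resize(p[140:320,210:430],None,fx=3,fy=3)[:,:,::-1])
E
```

```text
take hit False z 0.0204 w 0.0202 after lift 0.0205 29.3 t 11.6667
put hit False z 0.0252 w 0.0355 t 15.0333
take hit False z 0.0045 w 0.0103 after lift 0.0107 30.5 t 18.8583
```

View pics/side2.png

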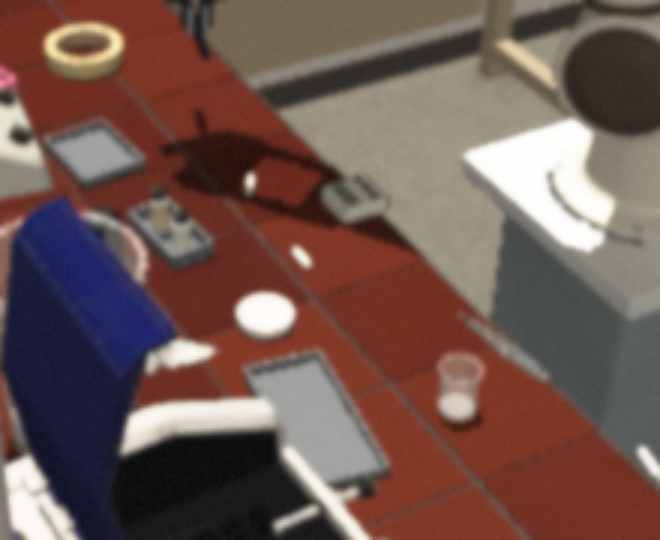

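Both vials stand upright in separate bays (caps at crop (158,192) and (180,215)). The marker is in the gripper.

```bash
python3 - <<'E'
from act import *
put([.546,.165],-8.3,.0045+.0035,.030)
a=np.radians(94); l=np.array([np.cos(a),np.sin(a)]); n=np.array([np.sin(a),-np.cos(a)])
C=np.array([.552,-.357])-.004*n
z=take([.4288,-.0628],0,.0025,.030,25)
put(C-.024*l,4,z+.0035,.018)
z=take([.4137,-.2135],146.3,.0025,.030,25)
put(C+.024*l,4,z+.0035,.018)
go([.40,-.06,.30],0)
p,d=arm.grab_frame("top"); np.savez("top3.npz",p=p); a=cv2.resize(p[170:260,130:390],None,fx=3,fy=3,interpolation=cv2.INTER_CUBIC)
p,d=arm.grab_frame("side"); np.savez("side3.npz",p=p); b=cv2.resize(p[140:320,210:430],None,fx=1.8,fy=1.8,interpolation=cv2.INTER_CUBIC)
im=np.zeros((a.shape[0]+b.shape[0],780,3),np.uint8); im[:a.shape[0]]=a; im[a.shape[0]:,:b.shape[1]]=b
cv2.imwrite("pics/fin.png",im[:,:,::-1])
E
```

```text
put hit True z 0.0067 w 0.0299 t 23.2083
take hit False z 0.0029 w 0.007 after lift 0.0072 26.8 t 26.8167
put hit True z 0.0048 w 0.0182 t 30.4
take hit False z 0.0029 w 0.0075 after lift 0.0069 26.8 t 33.9333
put hit True z 0.0049 w 0.018 t 36.9833
```

View pics/fin.png

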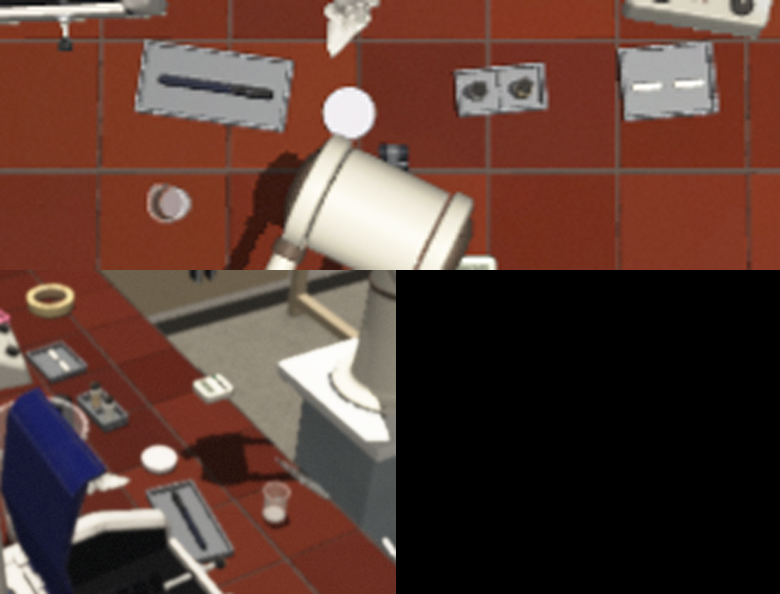

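The final picture shows both vials upright in their bays (caps at crop (475,92) and (521,90)). The marker lies flat in the pen tray at (215,87), both bars are in the bar tray at (647,87) and (690,84), and the beaker at (170,203) is unmoved.

```bash
python3 - <<'E'
from det import *
print(blob("top",np.load("top3.npz")["p"],(187,238),(11,11),"notred")[0])
print(arm.close_job())
E
```

```text
[186.29211552 237.43135175]
the job is handed in; nothing more can be done
None
```

The job is handed in, finished in about 40 s of the 99 s: both vials stand upright in separate bays, the marker lies in the long tray, both stir bars lie in the shorter tray, and the beaker did not move.

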